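# Load the blue block under the jig's sprung hold-down finger

## Task

Load the blue, brass-topped block into the bench jig: push the red sprung hold-down finger back with the block's side, lower the block beneath it onto the bed, and let the finger bear down on its edge, with the block flat, square and up against the low fence. Then slide it along the fence until it has pressed the yellow sprung plunger of the end stop in about halfway, and leave it held there. Go gently, never force the finger or the stop, and leave everything else on the bench alone.

Things in the scene. Friction and masses are not known exactly. Their poses are not given: they have to be found in the camera images.
- block: The part to load: a blue painted block with a brass plate on top, 70 (its x) x 56 (its y) x 30 mm high, about 0.3 kg, with a pale wooden grip rib standing on its top centre: 40 (along x) x 14 (along y, to be gripped) mm, from 30 to 64 mm above the underside. Same after a half turn. Origin: centre of the underside; z up.
- jig: Fixed plywood jig, base 109 x 200 mm, bed 18 mm above the bench. Origin at bench level; x runs from the fence to the red finger, y along the fence to the end stop, z up. Loaded, the block is at jig x = 0, underside at z = 18 mm, its x axis along jig x (either way round). The finger is hinged low behind the bed (x = 50, z = 12 mm, pin along y) and spans y = -10 to +20 mm.
- fence (a point): Foot of the inner face of the low aluminium fence, on the bed at jig x = -35, y = 0, z = 18 mm. The fence stands on the side x < -35 mm, 8 mm high (top at z = 26 mm), from y = -95 to +60 mm. Lower the block inside it with its middle near y = -18 mm, so that the stop is clear of it.
- finger: Steel sprung hold-down finger, 60 mm tall, red nose at its top. Origin on its hinge pin; axes as the jig's at rest. Pushed back it turns about its y, its z axis leaning to jig +x, hard stop at 0.42 rad. About 3 N at the nose starts it moving, about 8 N holds it 11 mm back, about 11 N reaches the hard stop; rubbing downwards on it adds to that. With the loaded block beneath it leans about 0.05 rad.
- nose (a point): Red nose of the finger, 30 mm wide. This point: foot of its front face, at rest at jig x = 27, y = 5, z = 54 mm. The face is upright, 18 mm high; below it the underside slopes down and back at 45 degrees and bears on the loaded block's top edge (z = 48). It overhangs the block's place by 8 mm: push it back with the block's side, underside held a few mm above the fence top, then lower.
- stop_rail: Rail on the bed carrying the end stop: a dark steel carriage with a yellow plunger, 16 mm across, pointing to jig -y at x = 0, 15 mm above the bed. Origin at jig (0, 0, 18 mm), axes as the jig's. The plunger's free end stands at y = 35 to 55 mm, not reported: find it by touch. It gives at 1 N and bottoms 8 mm in at 5 N (halfway: 3 N); sliding the block takes 5 to 14 N more.
- spare: Twin of the block, green with a dark steel top: leave alone.
- bottle: Clear bottle, 60 mm across, 160 mm high; origin at its underside's centre. Leave alone.
- pot: White jar with a red lid, 68 mm across, 75 mm high; origin at its underside's centre. Leave alone.
- hammer: Hammer lying on the bench, handle to its -x; origin at its underside's centre. Leave alone.
- wrench: Steel wrench lying on the bench; origin at its underside's centre. Leave alone.
- brush: Brush lying on the bench; origin at its underside's centre. Leave alone.
- tape: Cardboard ring, 90 mm across, 22 mm high; origin at its underside's centre. Leave alone.
Not all that is in view belongs to the job. Several things look just like the jig: the one meant starts farthest to the robot's left.

How it is judged:
On the way, in this order (a step that is already met when the one before it is completed fails the run):
1. the finger is pushed back by the block (angle between the z axis of finger and the z axis of jig, either way round above 0.18 rad and contact force between block and finger above 3 N), for 0.2 s.
2. the block lies under the finger on the bed against the fence and presses the stop's plunger in (z of block in the frame of jig between 0.016 and 0.0197 m and x of block in the frame of jig between -0.003 and 0.002 m and angle between the x axis of block and the x axis of jig, either way round below 0.05 rad and angle between block's own z axis and vertical below 0.05 rad and contact force between block and finger above 2 N and angle between the z axis of finger and the z axis of jig, either way round between 0.02 and 0.16 rad and contact force between block and stop_rail between 1.3 and 4.8 N), for 0.2 s.
At the end, for the whole second after the job is handed in: The blue block lies flat (within 0.05 rad) and square (0.05 rad) on the jig's bed (within 1.7 mm), within 2 mm of the fence, the finger bears on its edge with more than 2 N (finger leaning 0.02 to 0.16), the block presses the stop's plunger with 1.3 to 4.8 N (bottoms at 5 N), and all is at rest (all of step 2 and linear speed of block below 0.01 m/s); the robot touches nothing.
It fails at once if the block pushes the finger with more than 25 N (contact force between block and finger above 25 N).
It fails at once if the block pushes the end stop with more than 12 N (contact force between block and stop_rail above 12 N).
It fails at once if the block is pressed on the jig with more than 70 N in all (contact force between block and jig above 70 N).
It fails at once if another thing on the bench is shifted by more than 20 mm (distance of any of spare, bottle, pot, hammer, wrench, brush, tape from where it was at the start of the episode above 0.02 m).
It also fails if it takes over 72 s, if anything falls off the work surface, if the arm or the gripper's body presses on something with over 40 N, if the wrist force passes 120 N, or if a joint passes its speed limit or range.

## Robot

A 7-joint arm with a two-finger parallel gripper is mounted at the origin on the work surface. World frame = base frame: x ahead of the robot, y to its left, z up, the work surface at z = 0. Lengths are in m, angles in rad, forces in N, time in s.
With the tool pointing down it reaches from about 0.425 to 0.875 m from the base axis. Payload 4.7 kg.
Tool frame: the origin (TCP) lies at the centre of the arm's flange, where the gripper is bolted on; the fingertips stand 182 mm ahead of it and the grasp point (between the pads) lies ahead of it (ctrl.hold_point_z is the z of the grasp point in the tool frame, in m); z points along the fingers, y is the direction in which the jaws open and shut (so a half turn about z gives the same grasp; the last joint's range is limited). The gripper opens to 87 mm and grips with 3 to 60 N. Pads are 19 mm wide; open, the fingers measure 117 mm over their backs; the gripper's body (75 mm by 190 mm) begins 51 mm behind the grasp point.
Start: joints at [1.15, 0.321, -0.07, 1.45, 0.023, 1.371, -0.057], TCP at [0.274, -0.59, 0.405] pointing down, gripper open.
Joint ranges: [-2.86, 2.86], [-0.3, 2.09], [-1.38, 1.24], [0.06, 2.45], [-1.56, 4.7], [0.09, 2.05], [-2.69, 2.69]. Speed limits (rad/s): [2.57, 2.57, 3.14, 3.14, 3.14, 3.14, 3.14].

## Interface

Orientations are given as a rotation vector (axis times angle).
In Python, from bench import get_state, imaging, workorder, ctrl gives the robot as it stands.
- The arm moves only by the tool step_arm, never from a script. Its argument "increments" is a list of rows, each an object of numbers: "claw": the opening, from 0 (shut) to 1 (fully open); "tx", "ty", "tz": the shift along the tool's x, y, z in m; "spin": the turn about the tool's z in degrees. A call has 1 to 8 rows; each row is the pose to reach, as a shift and turn from the pose commanded when the call began, along the tool's axes at that moment; what a row does not reach only later rows make up. A row lasts 1/12 s, in which the tool goes at most 41.7 mm and 7.16 degrees, less where a joint would pass 70% of its speed; a pose out of reach is approached as far as the arm can. A call with a gripper value outside its range is refused whole. The fingers move at their own pace and stop on an object; "force" is the grip in N (left out, the last holds). Time passes only in rows, so rows that repeat a pose let the fingers close. It gives the time, the measured TCP pose, the force and the opening at its end, in the units of the state.
- get_state(): the state, without advancing time (a new reading comes with each control period).
- imaging.get_image(name): name is "side" or "top"; returns the picture (480x640x3 uint8, blue, green, red); there is no depth.
- imaging.camera_params(name): a dict with "intrinsics" (3x3 intrinsics, pixels), "camera_from_world" (4x4, takes a point from world to camera coordinates). Camera axes: x right, y down, z forward; pixel columns grow to the right and rows downward; lengths in m; the calibration is good to about 2 mm. A picture is of the moment at which its call begins. camera_params takes no time and is no camera call.
- workorder.close_job(): hands the job in, once; it reports no verdict.
The state is a dict: "time": time; "joint_positions": joint angles; "qd": joint speeds; "joint_torque": joint torques, N m; "position": TCP position; "tool_rot": TCP orientation; "ft_force": force on the tool from outside, world axes, zero at the start; "torque": the same for the moment, N m; "grip_width": opening from 0.0 (shut) to 1.0 (fully open).
Only numpy, scipy, OpenCV 4.12 (cv2) and the standard library are available. Lean on these libraries where they do the work, as an engineer would, in place of code of your own. Each camera call takes 0.05 s, during which the arm holds its last target. There are 200 camera calls.

## Working session

There is one attempt and no reset: what is moved stays moved. The work goes in short steps, Python scripts to look and compute and a tool call to move; the robot and the scene stay as the last step left them, time stands still between calls to the robot, and variables do not carry over. Pictures are saved under pics/ and viewed, on a budget of 10 in all, crops included, one or two more only if the job needs it, and the job is handed in when it is done.

Besides the shell and the picture viewer there is one more tool, called after ">>>" as name(argument=value, ...), one argument or row to a line, values as JSON. step_arm: Moves the arm, as the interface text tells. Its arguments: {"type":"object","properties":{"increments":{"type":"array"},"force":{"type":"number"}},"required":["increments"]}

```bash
mkdir -p pics; ls
python3 - <<'E'
from bench import get_state, imaging, ctrl
import cv2
print(get_state()); print(ctrl.hold_point_z, [a for a in dir(ctrl) if a[0]!='_'])
for n in("side","top"):
    cv2.imwrite(f"pics/{n}0.png",imaging.get_image(n)); print(imaging.camera_params(n))
E
```

```text
pics
{'time': 0.0, 'joint_positions': array([ 1.15011397,  0.32180432, -0.07010579,  1.45167672,  0.02260487,
        1.37078197, -0.05691517]), 'qd': array([ 7.58124169e-05, -8.03719897e-04,  3.15650007e-04,  5.03066278e-04,
        3.05664477e-04, -1.72532251e-04, -7.18787729e-04]), 'joint_torque': array([ 1.89363236e-04, -4.91285062e+01, -4.03685672e-01, -3.12524343e+01,
       -6.38834853e-02,  4.35897731e-02,  1.43640841e-04]), 'position': array([ 0.2736822 , -0.58934602,  0.40367262]), 'tool_rot': array([-3.06586525e+00, -6.77252143e-01,  7.84149858e-04]), 'ft_force': array([-0.63674046, -0.06108023, -0.23369009]), 'torque': array([ 0.00284833,  0.01104619, -0.04581065]), 'grip_width': 1.0003932872821903}
0.1635 ['MotionError', 'hold_point_z']
{'intrinsics': array([[459.63443108,   0.        , 313.99843959],
       [  0.        , 459.63443108, 248.13094212],
       [  0.        ,   0.        ,   1.        ]]), 'camera_from_world': array([[-0.879998  , -0.47465908, -0.01738646,  0.4282418 ],
       [-0.24143841,  0.4785399 , -0.84421979,  0.18266099],
       [ 0.4090367 , -0.73871397, -0.53571509,  0.90351308],
       [ 0.        ,  0.        ,  0.        ,  1.        ]])}
{'intrinsics': array([[557.02052422,   0.        , 315.98749253],
       [  0.        , 557.02052422, 244.72537028],
       [  0.        ,   0.        ,   1.        ]]), 'camera_from_world': array([[-0.01126267, -0.999819  ,  0.01533338, -0.02634691],
       [-0.98714294,  0.00867216, -0.15960456,  0.52743512],
       [ 0.1594427 , -0.01693381, -0.98706194,  1.45871986],
       [ 0.        ,  0.        ,  0.        ,  1.        ]])}
```

View pics/side0.png

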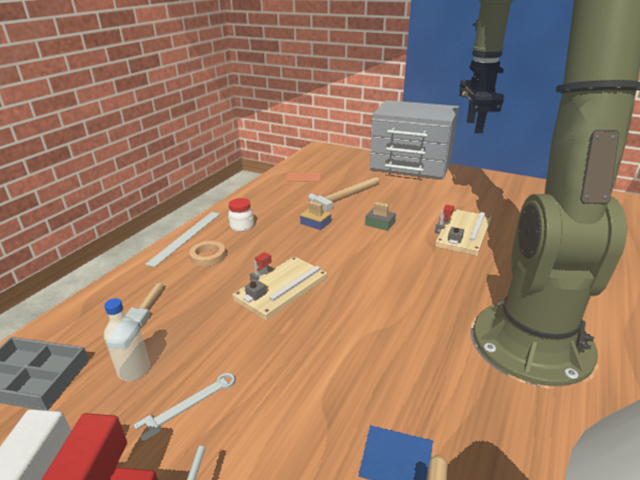

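View pics/top0.png

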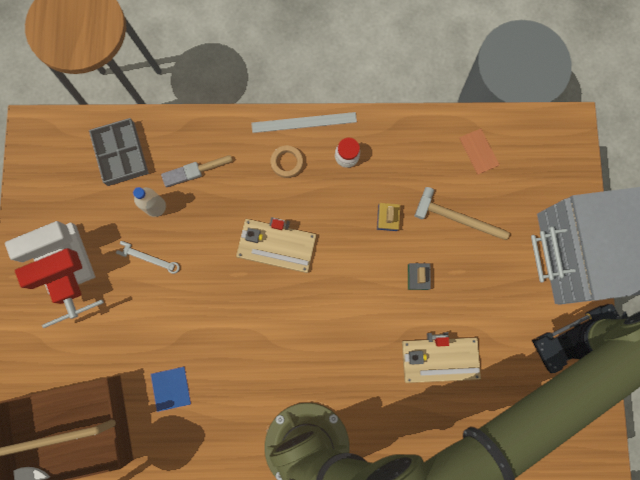

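The top view shows the block at about (389,216), the target jig (leftmost for the robot) at (277,246) with its stop at (253,235) and red nose at (279,224). The side view shows the block at (316,214) and the jig at (280,285). I'll zoom in on both.

```bash
cat > h.py <<'E'
import numpy as np, cv2
from bench import imaging, get_state
def ray(n,px):
    p=imaging.camera_params(n);K=p["intrinsics"];T=p["camera_from_world"];R,t=T[:3,:3],T[:3,3]
    return -R.T@t, R.T@np.linalg.solve(K,np.array([px[0],px[1],1.]))
def onz(n,px,z):
    c,d=ray(n,px); return c+d*(z-c[2])/d[2]
def proj(n,X):
    p=imaging.camera_params(n);T=p["camera_from_world"];v=p["intrinsics"]@(T[:3,:3]@np.asarray(X)+T[:3,3]);return v[:2]/v[2]
def tri(a,pa,b,pb):
    (c1,d1),(c2,d2)=ray(a,pa),ray(b,pb);d1/=np.linalg.norm(d1);d2/=np.linalg.norm(d2)
    s=np.linalg.lstsq(np.c_[d1,-d2],c2-c1,rcond=None)[0];p,q=c1+s[0]*d1,c2+s[1]*d2
    return (p+q)/2,np.linalg.norm(p-q)
E
python3 - <<'E'
import cv2,numpy as np
t=cv2.imread("pics/top0.png");s=cv2.imread("pics/side0.png")
def c(i,x,y,w,h,W,H):return cv2.resize(i[y:y+h,x:x+w],(W,H),interpolation=cv2.INTER_CUBIC)
a=c(t,230,210,100,75,400,300);b=c(t,365,192,50,50,400,300) if 0 else c(t,360,190,80,60,400,300)
d=c(s,230,245,104,78,400,300);e=c(s,290,185,80,60,400,300)
cv2.imwrite("pics/z0.png",np.vstack([np.hstack([a,b]),np.hstack([d,e])]))
E
```

```text
(no output)
```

View pics/z0.png

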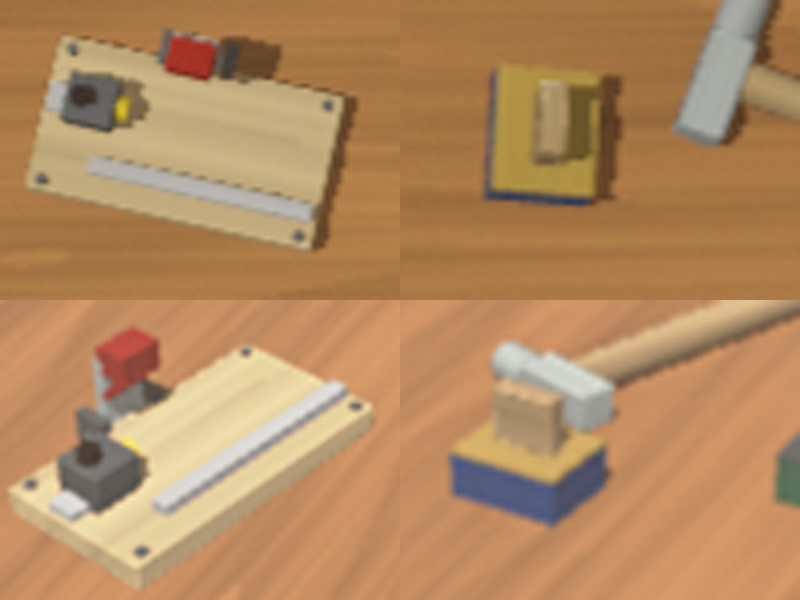

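The zoom shows the jig from above: base corners near crop (62,36), (345,97), (315,250), (27,186), fence (90,163)–(313,213), nose (190,56). The block's brass top spans about (490,65)–(603,195) with the rib at (550,120). Next I'll get edges by mask.

```bash
cat > m.py <<'E'
from h import *
def big(m):
    c=max(cv2.findContours(m.astype(np.uint8),0,1)[0],key=cv2.contourArea); return c
def win(img,x,y,w,h,S=6):
    return cv2.cvtColor(cv2.resize(img[y:y+h,x:x+w],None,fx=S,fy=S,interpolation=cv2.INTER_CUBIC),cv2.COLOR_BGR2HSV)
def back(p,x,y,S=6): return (np.asarray(p,float)+.5)/S-.5+[x,y]
E
python3 - <<'E'
from m import *
t=cv2.imread("pics/top0.png");s=cv2.imread("pics/side0.png")
# sample HSV values
for nm,im,pts in(("top",t,[(285,240),(300,232),(300,270),(279,258),(290,260),(385,212),(397,205),(397,220),(405,220),(383,222),(277,224)]),("side",s,[(290,275),(300,290),(282,285),(297,281),(320,228),(315,215),(305,219),(325,220)])):
    H=cv2.cvtColor(im,cv2.COLOR_BGR2HSV); print(nm,[(p,H[p[1],p[0]].tolist()) for p in pts])
def quad(n,im,x,y,w,h,f):
    H=win(im,x,y,w,h).astype(int);m=f(H[...,0],H[...,1],H[...,2])
    m=cv2.morphologyEx(m.astype(np.uint8),cv2.MORPH_CLOSE,np.ones((25,25)))
    c=cv2.convexHull(big(m))
    for e in np.arange(.01,.12,.005):
        q=cv2.approxPolyDP(c,e*cv2.arcLength(c,True),True)[:,0]
        if len(q)<=4:break
    return back(q,x,y)
for n,im,w in(("top",t,(230,205,100,80)),("side",s,(228,245,110,78))):
    q=quad(n,im,*w,lambda h,S,v:(S<125)&(S>60)&(v>175)&(h<30));print("ply",n,q.round(1).tolist());print([onz(n,p,.018).round(4).tolist() for p in q])
q=quad("top",t,360,190,80,60,lambda h,S,v:(h>=18)&(h<32)&(S>120)&(v>80));print("brass",q.round(1).tolist(),[onz("top",p,.03).round(4).tolist() for p in q])
E
```

```text
top [((285, 240), [20, 89, 194]), ((300, 232), [20, 92, 192]), ((300, 270), [20, 89, 194]), ((279, 258), [19, 11, 184]), ((290, 260), [15, 11, 185]), ((385, 212), [22, 154, 174]), ((397, 205), [21, 154, 172]), ((397, 220), [20, 159, 106]), ((405, 220), [15, 151, 166]), ((383, 222), [22, 157, 174]), ((277, 224), [3, 202, 163])]
side [((290, 275), [22, 78, 233]), ((300, 290), [21, 81, 231]), ((282, 285), [22, 75, 237]), ((297, 281), [25, 7, 220]), ((320, 228), [113, 94, 120]), ((315, 215), [19, 121, 196]), ((305, 219), [114, 88, 125]), ((325, 220), [116, 69, 103])]
ply top [[244.9, 219.1], [314.4, 234.1], [306.8, 271.2], [236.6, 256.2]]
[[0.6044, 0.1629, 0.018], [0.5608, -0.0281, 0.018], [0.4583, -0.0061, 0.018], [0.5012, 0.1847, 0.018]]
ply side [[327.2, 272.8], [266.2, 322.4], [227.6, 293.1], [251.8, 255.4]]
[[0.4516, -0.0013, 0.018], [0.4834, 0.2102, 0.018], [0.6136, 0.1682, 0.018], [0.6534, 0.0177, 0.018]]
brass [[379.2, 202.6], [399.6, 204.1], [398.1, 228.9], [378.2, 226.9]] [[0.6453, -0.2076, 0.03], [0.6406, -0.2636, 0.03], [0.571, -0.2571, 0.03], [0.577, -0.2028, 0.03]]
```

Run:
```python
from m import *
t=cv2.imread("pics/top0.png");s=cv2.imread("pics/side0.png")
out={}
def rect(tag,n,im,x,y,w,h,f,z):
    H=win(im,x,y,w,h).astype(int);m=f(H[...,0],H[...,1],H[...,2]);c=big(m)
    q=back(cv2.boxPoints(cv2.minAreaRect(c)),x,y);out[tag,n]=q
    X=np.array([onz(n,p,z)[:2] for p in q]);L=[np.linalg.norm(X[i]-X[i-1]) for i in range(4)]
    i=int(np.argmax(L));d=X[i]-X[i-1]
    M=cv2.moments(c);ce=back([M['m10']/M['m00'],M['m01']/M['m00']],x,y);out[tag+'c',n]=ce
    print(tag,n,'cent',onz(n,ce,z)[:2].round(4),'L',np.round(L[:2],4),'dir',np.degrees(np.arctan2(d[1],d[0])).round(2));print(X.round(4).tolist())
fe=lambda h,S,v:(S<45)&(v>150)
rect("fence","top",t,246,240,72,30,fe,.026)
rect("fence","side",s,262,262,60,45,fe,.026)
red=lambda h,S,v:((h<8)|(h>172))&(S>150)
rect("red","top",t,262,212,32,22,red,.072)
rect("red","side",s,245,245,40,30,red,.065)
rect("rib","top",t,376,198,24,32,lambda h,S,v:(S<133)&(S>50)&(v>120),.064)
rect("yel","top",t,250,225,20,20,lambda h,S,v:(S>180)&(h>20)&(h<35)&(v>150),.033)
rect("blk","top",t,370,195,40,40,lambda h,S,v:(h>100)&(h<130),.03)
a,b=out["fence","top"],out["fence","side"]
for p in a:
  r=[tri("top",p,"side",q) for q in b];i=np.argmin([k[1] for k in r]);print("tri",r[i])
# side-view check: brass top corners / blue
H=win(s,290,185,50,50).astype(int);m=((H[...,0]>100)&(H[...,0]<130)&(H[...,1]>50)).astype(np.uint8)
c=cv2.convexHull(big(m));q=back(cv2.approxPolyDP(c,.03*cv2.arcLength(c,True),True)[:,0],290,185);print("blue side",q.round(1).tolist())
print("pred top corners",[proj("side",[x,y,.03]).round(1).tolist() for x,y in((.6453,-.2076),(.6406,-.2636),(.571,-.2571),(.577,-.2028))])
print("pred bottom",[proj("side",[x,y,0]).round(1).tolist() for x,y in((.6453,-.2076),(.6406,-.2636),(.571,-.2571),(.577,-.2028))])
```

```text
fence top cent [0.4976 0.0672] L [0.1557 0.013 ] dir -103.16
[[0.5091, 0.1447], [0.5218, 0.142], [0.4863, -0.0098], [0.4737, -0.0069]]
fence side cent [0.4952 0.0787] L [0.0198 0.1619] dir -102.74
[[0.5204, 0.1459], [0.4847, -0.0119], [0.4675, 0.0033], [0.5042, 0.1574]]
red top cent [0.5786 0.0711] L [0.0316 0.025 ] dir -103.84
[[0.5705, 0.0889], [0.5949, 0.0834], [0.5873, 0.0527], [0.563, 0.0583]]
red side cent [0.578  0.0767] L [0.0476 0.0507] dir -101.65
[[0.6011, 0.0878], [0.5908, 0.0381], [0.5524, 0.0699], [0.5634, 0.1169]]
rib top cent [ 0.607  -0.2306] L [0.0191 0.0471] dir 175.79
[[0.5828, -0.2195], [0.6297, -0.2228], [0.6288, -0.242], [0.5818, -0.2385]]
yel top cent [0.5521 0.1196] L [0.0077 0.0147] dir -8.33
[[0.5455, 0.1245], [0.56, 0.1223], [0.5588, 0.1148], [0.5443, 0.1169]]
blk top cent [ 0.5704 -0.2267] L [0.0531 0.0032] dir -95.19
[[0.5712, -0.1997], [0.5744, -0.2001], [0.5695, -0.253], [0.5663, -0.2526]]
tri (array([0.51140095, 0.14615808, 0.01509017]), np.float64(0.0015385985640124413))
tri (array([0.52260884, 0.14246058, 0.02269274]), np.float64(0.0006017943707170366))
tri (array([ 0.48512061, -0.01027604,  0.02706821]), np.float64(0.0023142580446314756))
tri (array([ 0.4739954 , -0.00723031,  0.01746718]), np.float64(0.0016109238635983244))
blue side [[329.8, 215.8], [329.8, 221.1], [320.1, 228.9], [300.6, 222.6], [300.2, 216.4]]
pred top corners [[299.3, 213.7], [310.3, 205.9], [330.6, 211.8], [319.9, 219.6]]
pred bottom [[299.7, 222.9], [310.5, 215.0], [330.6, 221.0], [320.0, 229.0]]
```

```bash
cat > go.py <<'E'
import sys
from h import *
from scipy.spatial.transform import Rotation as Ro
J0=np.array([.542,.0755]);JY=-12.9
def R2(a): a=np.radians(a);return np.array([[np.cos(a),-np.sin(a)],[np.sin(a),np.cos(a)]])
def to(x,y,z,yaw):  # z = grasp point height (tool pointing down)
    st=get_state();R=Ro.from_rotvec(st["tool_rot"]).as_matrix()
    d=R.T@(np.array([x,y,z+.1635])-st["position"])
    y0=np.degrees(np.arctan2(R[1,0],R[0,0]));dy=(yaw-y0+180)%360-180
    print("t%.2f"%st["time"],"tcp",st["position"].round(4),"tilt",R[:2,2].round(4),"yaw %.2f"%y0,"F",st["ft_force"].round(2),"T",st["torque"].round(2),"w %.3f"%st["grip_width"])
    print("tx,ty,tz",d.round(4),"spin %.2f"%-dy)
def jig(x,y,z,yaw=0): p=J0+R2(JY)@np.array([x,y]);to(p[0],p[1],z,JY+yaw)
def injig():
    st=get_state();p=R2(JY).T@(st["position"][:2]-J0);f=R2(JY).T@st["ft_force"][:2];print("jig xy",p.round(4),"grasp z %.4f"%(st["position"][2]-.1635),"Fjig",f.round(2),"%.2f"%st["ft_force"][2])
E
python3 -c "
from go import *
to(.608,-.232,.15,-5); to(.42,-.38,.24,-5)"
```

```text
t0.10 tcp [ 0.2737 -0.5894  0.4038] tilt [-0.0008  0.0015] yaw 24.91 F [-0.56 -0.54 -0.33] T [ 0.03  0.05 -0.02] w 1.001
tx,ty,tz [ 0.4538 -0.1831  0.0905] spin 29.91
t0.10 tcp [ 0.2737 -0.5894  0.4038] tilt [-0.0008  0.0015] yaw 24.91 F [-0.56 -0.54 -0.33] T [ 0.03  0.05 -0.02] w 1.001
tx,ty,tz [ 0.2209 -0.1283  0.0005] spin 29.91
```

>>> step_arm(
  increments=[
    {"tx":0.221,"ty":-0.128,"tz":0,"spin":30,"claw":0.5},
    {"tx":0.221,"ty":-0.128,"tz":0,"spin":30,"claw":0.5},
    {"tx":0.221,"ty":-0.128,"tz":0,"spin":30,"claw":0.5},
    {"tx":0.221,"ty":-0.128,"tz":0,"spin":30,"claw":0.5},
    {"tx":0.221,"ty":-0.128,"tz":0,"spin":30,"claw":0.5},
    {"tx":0.221,"ty":-0.128,"tz":0,"spin":30,"claw":0.5},
    {"tx":0.221,"ty":-0.128,"tz":0,"spin":30,"claw":0.5},
    {"tx":0.221,"ty":-0.128,"tz":0,"spin":30,"claw":0.5},
  ],
)

```text
time: 0.77
position: [0.4235, -0.3758, 0.4046]
tool_rot: [-3.137, 0.125, -0.001]
ft_force: [0.5, -1.0, -0.2]
grip_width: 0.526
```

```bash
python3 -c "
from go import *
to(.608,-.232,.13,-5)"
```

```text
t0.77 tcp [ 0.4235 -0.3758  0.4046] tilt [0.0009 0.0018] yaw -4.58 F [ 0.49 -0.99 -0.21] T [-0.01  0.1  -0.04] w 0.526
tx,ty,tz [ 0.1724 -0.1578  0.1115] spin 0.42
```

>>> step_arm(
  increments=[
    {"tx":0.172,"ty":-0.158,"tz":0.111,"spin":0.4},
    {"tx":0.172,"ty":-0.158,"tz":0.111,"spin":0.4},
    {"tx":0.172,"ty":-0.158,"tz":0.111,"spin":0.4},
    {"tx":0.172,"ty":-0.158,"tz":0.111,"spin":0.4},
    {"tx":0.172,"ty":-0.158,"tz":0.111,"spin":0.4},
    {"tx":0.172,"ty":-0.158,"tz":0.111,"spin":0.4},
    {"tx":0.172,"ty":-0.158,"tz":0.111,"spin":0.4},
    {"tx":0.172,"ty":-0.158,"tz":0.111,"spin":0.4},
  ],
)

```text
invalid input at $.increments[0]: expected keys claw, tx, ty, tz, spin
```

Run:
```python
from go import *
to(.608,-.232,.05,-5)
s=imaging.get_image("side");t=imaging.get_image("top")
print(proj("side",[.608,-.232,.15]),proj("top",[.608,-.232,.1]))
f=lambda i,x,y,w,h:cv2.resize(i[y:y+h,x:x+w],(400,400),interpolation=cv2.INTER_CUBIC)
cv2.imwrite("pics/a1.png",np.hstack([f(s,265,130,110,110),f(t,350,170,90,90)]))
```

```text
t0.77 tcp [ 0.4235 -0.3758  0.4046] tilt [0.0009 0.0018] yaw -4.58 F [ 0.49 -0.99 -0.21] T [-0.01  0.1  -0.04] w 0.526
tx,ty,tz [ 0.1723 -0.1577  0.1915] spin 0.42
[314.26313647 173.52810822] [392.35866935 210.13465515]
```

View pics/a1.png

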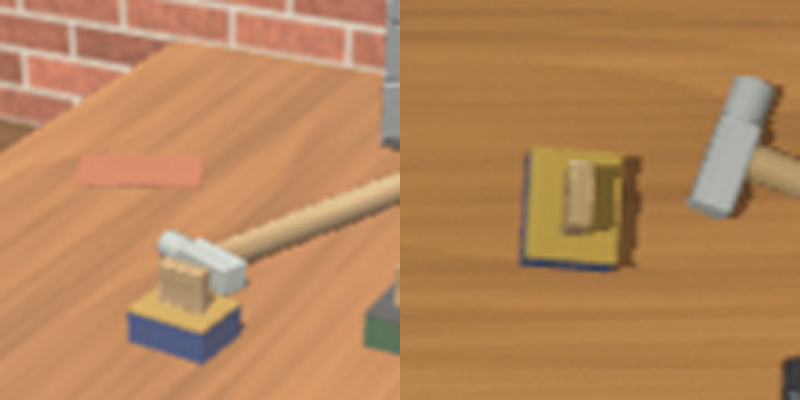

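The move was refused because a key was missing, so this picture just shows the undisturbed block (crop (580,200) in the top view). I'll repeat it with all the keys.

>>> step_arm(
  increments=[
    {"tx":0.172,"ty":-0.158,"tz":0.111,"spin":0.4,"claw":0.5},
    {"tx":0.172,"ty":-0.158,"tz":0.111,"spin":0.4,"claw":0.5},
    {"tx":0.172,"ty":-0.158,"tz":0.111,"spin":0.4,"claw":0.5},
    {"tx":0.172,"ty":-0.158,"tz":0.111,"spin":0.4,"claw":0.5},
    {"tx":0.172,"ty":-0.158,"tz":0.111,"spin":0.4,"claw":0.5},
    {"tx":0.172,"ty":-0.158,"tz":0.111,"spin":0.4,"claw":0.5},
    {"tx":0.172,"ty":-0.158,"tz":0.111,"spin":0.4,"claw":0.5},
    {"tx":0.172,"ty":-0.158,"tz":0.111,"spin":0.4,"claw":0.5},
  ],
)

```text
time: 1.53
position: [0.6066, -0.2365, 0.2907]
tool_rot: [-3.135, 0.145, 0.006]
ft_force: [0.1, -1.2, 0.3]
grip_width: 0.498
```

Run:
```python
from go import *
to(.608,-.232,.051,-5)
```

```text
t1.53 tcp [ 0.6066 -0.2365  0.2907] tilt [-0.0034  0.003 ] yaw -5.30 F [ 0.12 -1.24  0.33] T [ 0.04  0.04 -0.04] w 0.498
tx,ty,tz [ 0.0012 -0.0044  0.0762] spin -0.30
```

>>> step_arm(
  increments=[
    {"tx":0.001,"ty":-0.004,"tz":0.03,"spin":-0.3,"claw":0.5},
    {"tx":0.001,"ty":-0.004,"tz":0.06,"spin":-0.3,"claw":0.5},
    {"tx":0.001,"ty":-0.004,"tz":0.074,"spin":-0.3,"claw":0.5},
    {"tx":0.001,"ty":-0.004,"tz":0.074,"spin":-0.3,"claw":0.5},
    {"tx":0.001,"ty":-0.004,"tz":0.074,"spin":-0.3,"claw":0.5},
    {"tx":0.001,"ty":-0.004,"tz":0.074,"spin":-0.3,"claw":0.5},
  ],
)

```text
time: 2.03
position: [0.6073, -0.2359, 0.2217]
tool_rot: [3.137, -0.145, 0.004]
ft_force: [0.3, 0.3, 0.0]
grip_width: 0.504
```

Run:
```python
from go import *
to(.608,-.232,.053,-5)
s=imaging.get_image("side");t=imaging.get_image("top")
f=lambda i,x,y,w,h:cv2.resize(i[y:y+h,x:x+w],(400,400),interpolation=cv2.INTER_CUBIC)
cv2.imwrite("pics/a2.png",np.hstack([f(s,275,170,75,75),f(t,350,170,90,90)]))
```

```text
t2.03 tcp [ 0.6073 -0.2359  0.2217] tilt [ 0.0025 -0.0016] yaw -5.29 F [0.26 0.28 0.01] T [ 0.04 -0.01 -0.03] w 0.504
tx,ty,tz [ 0.0003 -0.004   0.0052] spin -0.29
```

View pics/a2.png

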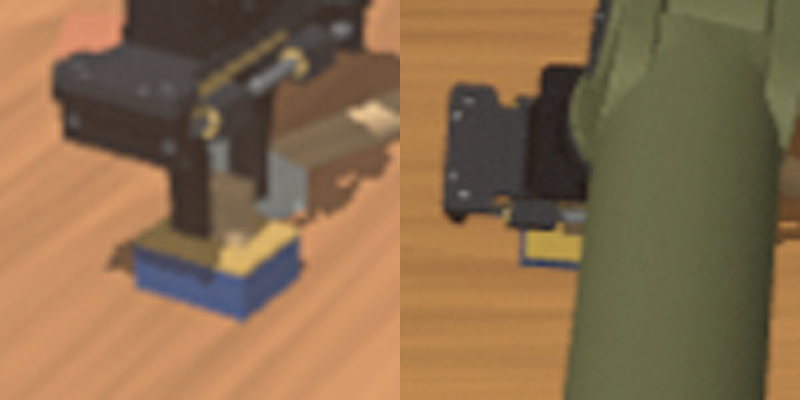

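The fingers straddle the rib (side crop about (235,205)), clear of the block's top and the hammer. I'll correct slightly and grip.

>>> step_arm(
  increments=[
    {"tx":0,"ty":-0.004,"tz":0.004,"spin":-0.3,"claw":0.5},
    {"tx":0,"ty":-0.004,"tz":0.004,"spin":-0.3,"claw":0.5},
    {"tx":0,"ty":-0.004,"tz":0.004,"spin":-0.3,"claw":0},
    {"tx":0,"ty":-0.004,"tz":0.004,"spin":-0.3,"claw":0},
    {"tx":0,"ty":-0.004,"tz":0.004,"spin":-0.3,"claw":0},
    {"tx":0,"ty":-0.004,"tz":0.004,"spin":-0.3,"claw":0},
    {"tx":0,"ty":-0.004,"tz":0.004,"spin":-0.3,"claw":0},
    {"tx":0,"ty":-0.004,"tz":0.004,"spin":-0.3,"claw":0},
  ],
  force=40,
)

```text
time: 2.8
position: [0.6074, -0.2306, 0.2158]
tool_rot: [3.138, -0.134, 0.0]
ft_force: [-0.3, -0.0, 0.7]
grip_width: 0.158
```

Run:
```python
from go import *
to(.608,-.232,.053,-5)
```

```text
t2.80 tcp [ 0.6074 -0.2306  0.2158] tilt [ 0.0001 -0.0004] yaw -4.89 F [-0.31 -0.01  0.73] T [ 0.04 -0.02  0.02] w 0.158
tx,ty,tz [ 0.0008  0.0014 -0.0007] spin 0.11
```

Run:
```python
from go import *
jig(-.016,-.018,.152)
```

```text
t2.80 tcp [ 0.6074 -0.2306  0.2158] tilt [ 0.0001 -0.0004] yaw -4.89 F [-0.31 -0.01  0.73] T [ 0.04 -0.02  0.02] w 0.158
tx,ty,tz [-0.1096 -0.2838 -0.0998] spin 8.01
```

>>> step_arm(
  increments=[
    {"tx":0,"ty":0,"tz":-0.02,"spin":0,"claw":0},
    {"tx":0,"ty":0,"tz":-0.05,"spin":0,"claw":0},
    {"tx":0,"ty":0,"tz":-0.08,"spin":0,"claw":0},
    {"tx":0,"ty":0,"tz":-0.1,"spin":0,"claw":0},
    {"tx":0,"ty":0,"tz":-0.1,"spin":0,"claw":0},
    {"tx":0,"ty":0,"tz":-0.1,"spin":0,"claw":0},
  ],
)

```text
time: 3.3
position: [0.6074, -0.2304, 0.3158]
tool_rot: [3.138, -0.134, 0.001]
ft_force: [-0.8, 0.0, -4.1]
grip_width: 0.159
```

Run:
```python
from go import *
jig(-.016,-.018,.152)
```

```text
t3.30 tcp [ 0.6074 -0.2304  0.3158] tilt [ 0.0009 -0.0005] yaw -4.89 F [-0.8   0.04 -4.14] T [ 0.04  0.09 -0.04] w 0.159
tx,ty,tz [-1.096e-01 -2.836e-01  1.000e-04] spin 8.01
```

>>> step_arm(
  increments=[
    {"tx":-0.013,"ty":-0.034,"tz":0,"spin":1,"claw":0},
    {"tx":-0.028,"ty":-0.072,"tz":0,"spin":2,"claw":0},
    {"tx":-0.042,"ty":-0.11,"tz":0,"spin":3,"claw":0},
    {"tx":-0.057,"ty":-0.148,"tz":0,"spin":4,"claw":0},
    {"tx":-0.072,"ty":-0.186,"tz":0,"spin":5,"claw":0},
    {"tx":-0.086,"ty":-0.224,"tz":0,"spin":6,"claw":0},
    {"tx":-0.1,"ty":-0.26,"tz":0,"spin":7,"claw":0},
    {"tx":-0.11,"ty":-0.284,"tz":0,"spin":8,"claw":0},
  ],
)

```text
time: 3.97
position: [0.5193, 0.0661, 0.3129]
tool_rot: [-3.121, 0.347, 0.009]
ft_force: [0.8, 0.3, -4.3]
grip_width: 0.157
```

>>> step_arm(
  increments=[
    {"tx":0,"ty":0,"tz":0,"spin":0,"claw":0},
    {"tx":0,"ty":0,"tz":0,"spin":0,"claw":0},
    {"tx":0,"ty":0,"tz":0,"spin":0,"claw":0},
    {"tx":0,"ty":0,"tz":0,"spin":0,"claw":0},
  ],
)

```text
time: 4.3
position: [0.5219, 0.0601, 0.3143]
tool_rot: [3.12, -0.356, -0.003]
ft_force: [0.5, -0.7, -3.2]
grip_width: 0.156
```

Run:
```python
from go import *
jig(-.016,-.018,.0523+.038)
injig()
s=imaging.get_image("side");t=imaging.get_image("top")
f=lambda i,x,y,w,h:cv2.resize(i[y:y+h,x:x+w],(400,400),interpolation=cv2.INTER_CUBIC)
cv2.imwrite("pics/a3.png",np.hstack([f(s,225,215,110,110),f(t,225,190,100,100)]))
```

```text
t4.30 tcp [0.5219 0.0601 0.3143] tilt [-0.0023 -0.0008] yaw -13.03 F [ 0.54 -0.68 -3.16] T [ 0.06  0.07 -0.01] w 0.156
tx,ty,tz [ 0.0003 -0.0015  0.0605] spin -0.13
jig xy [-0.0162 -0.0194] grasp z 0.1508 Fjig [ 0.68 -0.54] -3.16
```

View pics/a3.png

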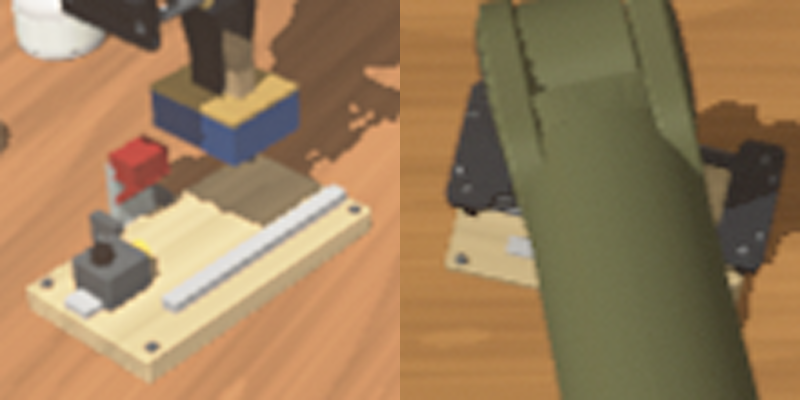

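The block hangs flat and square above the jig (side crop (230,110)), with the nose at (140,165) clear of it. I'll lower it in front of the nose, underside about 6 mm above the fence top.

>>> step_arm(
  increments=[
    {"tx":0,"ty":-0.001,"tz":0.015,"spin":0,"claw":0},
    {"tx":0,"ty":-0.001,"tz":0.03,"spin":0,"claw":0},
    {"tx":0,"ty":-0.001,"tz":0.045,"spin":0,"claw":0},
    {"tx":0,"ty":-0.001,"tz":0.058,"spin":0,"claw":0},
    {"tx":0,"ty":-0.001,"tz":0.066,"spin":0,"claw":0},
    {"tx":0,"ty":-0.001,"tz":0.066,"spin":0,"claw":0},
    {"tx":0,"ty":-0.001,"tz":0.066,"spin":0,"claw":0},
    {"tx":0,"ty":-0.001,"tz":0.066,"spin":0,"claw":0},
  ],
)

```text
time: 5.07
position: [0.5228, 0.0627, 0.2505]
tool_rot: [-3.121, 0.353, -0.002]
ft_force: [1.3, 0.3, -3.9]
grip_width: 0.156
```

Run:
```python
from go import *
jig(0.003,-.018,.0523+.032)
injig()
```

```text
t5.07 tcp [0.5228 0.0627 0.2505] tilt [0.0014 0.0001] yaw -12.92 F [ 1.29  0.27 -3.95] T [ 0.07 -0.01  0.06] w 0.156
tx,ty,tz [0.0189 0.0012 0.0027] spin -0.02
jig xy [-0.0159 -0.0167] grasp z 0.0870 Fjig [1.2  0.55] -3.95
```

>>> step_arm(
  increments=[
    {"tx":0.003,"ty":0,"tz":0.002,"spin":0,"claw":0},
    {"tx":0.006,"ty":0,"tz":0.002,"spin":0,"claw":0},
    {"tx":0.008,"ty":0,"tz":0.002,"spin":0,"claw":0},
    {"tx":0.01,"ty":0,"tz":0.002,"spin":0,"claw":0},
    {"tx":0.012,"ty":0,"tz":0.002,"spin":0,"claw":0},
    {"tx":0.012,"ty":0,"tz":0.002,"spin":0,"claw":0},
    {"tx":0.012,"ty":0,"tz":0.002,"spin":0,"claw":0},
    {"tx":0.012,"ty":0,"tz":0.002,"spin":0,"claw":0},
  ],
)

```text
time: 5.73
position: [0.533, 0.0607, 0.2473]
tool_rot: [3.122, -0.352, -0.005]
ft_force: [-5.0, 1.0, -1.0]
grip_width: 0.159
```

Run:
```python
from go import *
jig(0.003,-.018,.0523+.032)
injig()
```

```text
t5.73 tcp [0.533  0.0607 0.2473] tilt [-0.0033  0.    ] yaw -12.85 F [-5.02  1.   -1.03] T [0.29 1.18 0.07] w 0.159
tx,ty,tz [ 0.0084  0.0016 -0.0005] spin 0.05
jig xy [-0.0055 -0.0164] grasp z 0.0838 Fjig [-5.12 -0.15] -1.03
```

>>> step_arm(
  increments=[
    {"tx":0.002,"ty":0,"tz":0,"spin":0,"claw":0},
    {"tx":0.004,"ty":0,"tz":0,"spin":0,"claw":0},
    {"tx":0.005,"ty":0,"tz":0,"spin":0,"claw":0},
    {"tx":0.005,"ty":0,"tz":0,"spin":0,"claw":0},
    {"tx":0.005,"ty":0,"tz":0,"spin":0,"claw":0},
    {"tx":0.005,"ty":0,"tz":0,"spin":0,"claw":0},
    {"tx":0.005,"ty":0,"tz":0,"spin":0,"claw":0},
    {"tx":0.005,"ty":0,"tz":0,"spin":0,"claw":0},
  ],
)

```text
time: 6.4
position: [0.5374, 0.0599, 0.2472]
tool_rot: [3.121, -0.351, -0.008]
ft_force: [-6.1, 0.7, -0.4]
grip_width: 0.159
```

Run:
```python
from go import *
jig(0.003,-.018,.0523+.032)
injig()
s=imaging.get_image("side");injig()
cv2.imwrite("pics/a4.png",cv2.resize(s[215:325,225:345],(720,660))[:600])
```

```text
t6.40 tcp [0.5374 0.0599 0.2472] tilt [-0.0048  0.0001] yaw -12.83 F [-6.15  0.75 -0.38] T [0.37 1.58 0.07] w 0.159
tx,ty,tz [ 0.004   0.0017 -0.0006] spin 0.07
jig xy [-0.001  -0.0163] grasp z 0.0837 Fjig [-6.16 -0.64] -0.38
jig xy [-0.001  -0.0163] grasp z 0.0837 Fjig [-8.02  0.1 ] -0.73
```

View pics/a4.png

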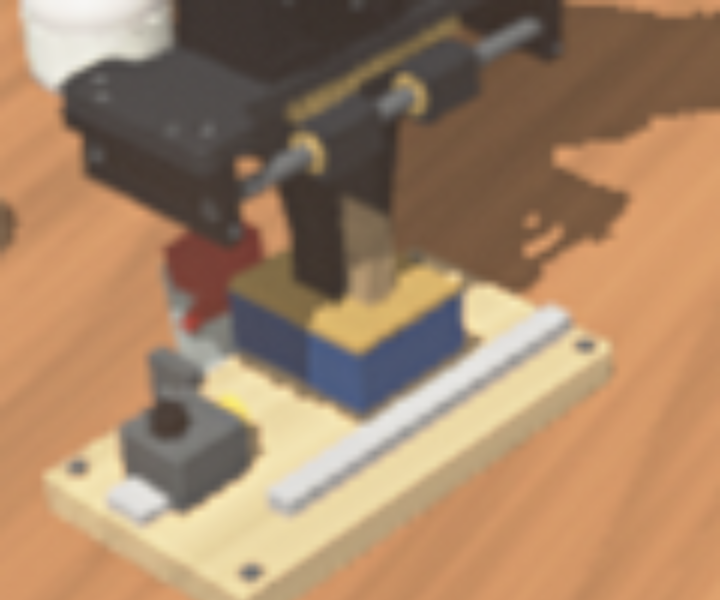

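The finger leans back against the block (nose at (215,275)), and the block's lower corner at (362,410) is just inside the fence top. I'll measure block against fence in this same view.

Run:
```python
from m import *
from go import *
s=imaging.get_image("side");x,y=225,215
H=win(s,x,y,120,110).astype(int)
m=((H[...,0]>100)&(H[...,0]<130)&(H[...,1]>60)).astype(np.uint8);c=cv2.convexHull(big(m));q=back(cv2.approxPolyDP(c,.02*cv2.arcLength(c,True),True)[:,0],x,y)
J=lambda p,z:(R2(JY).T@(onz("side",p,z)[:2]-J0)).round(4).tolist()
for p in q: print(p.round(1).tolist(),"z.032",J(p,.0314),"z.062",J(p,.0614))
m=((H[...,1]<45)&(H[...,2]>150)).astype(np.uint8);m[:250]=0;m[:,:250]=0;c=big(m);q=back(cv2.boxPoints(cv2.minAreaRect(c)),x,y)
for p in q: print("fence",p.round(1).tolist(),"z.026",J(p,.026),"z.018",J(p,.018))
injig()
```

```text
[301.2, 271.6] z.032 [-0.034, -0.0457] z.062 [-0.0634, -0.0151]
[284.8, 282.9] z.032 [-0.0352, 0.0102] z.062 [-0.0646, 0.038]
[265.2, 271.9] z.032 [0.0292, 0.0087] z.062 [-0.0033, 0.0367]
[263.9, 264.9] z.032 [0.0524, -0.0091] z.062 [0.0188, 0.0197]
[300.8, 264.6] z.032 [-0.0137, -0.066] z.062 [-0.0441, -0.0344]
fence [267.9, 296.4] z.026 [-0.036, 0.0637] z.018 [-0.0283, 0.057]
fence [316.7, 263.8] z.026 [-0.0353, -0.0986] z.018 [-0.0275, -0.1073]
fence [320.3, 269.2] z.026 [-0.0564, -0.0871] z.018 [-0.0489, -0.0957]
fence [271.4, 301.8] z.026 [-0.0551, 0.0715] z.018 [-0.0476, 0.0649]
jig xy [-0.001  -0.0163] grasp z 0.0837 Fjig [-6.66  0.08] -0.46
```

>>> step_arm(
  increments=[
    {"tx":0.0015,"ty":0,"tz":0,"spin":0,"claw":0},
    {"tx":0.0015,"ty":0,"tz":0,"spin":0,"claw":0},
    {"tx":0.0015,"ty":0,"tz":0,"spin":0,"claw":0},
    {"tx":0.0015,"ty":0,"tz":0.002,"spin":0,"claw":0},
    {"tx":0.0015,"ty":0,"tz":0.004,"spin":0,"claw":0},
    {"tx":0.0015,"ty":0,"tz":0.005,"spin":0,"claw":0},
    {"tx":0.0015,"ty":0,"tz":0.005,"spin":0,"claw":0},
    {"tx":0.0015,"ty":0,"tz":0.005,"spin":0,"claw":0},
  ],
)

```text
time: 7.17
position: [0.5386, 0.0595, 0.2413]
tool_rot: [3.122, -0.351, -0.009]
ft_force: [-5.7, 2.7, -5.2]
grip_width: 0.161
```

Run:
```python
from go import *
jig(0.001,-.018,.0523+.018);injig()
```

```text
t7.17 tcp [0.5386 0.0595 0.2413] tilt [-0.0058  0.0003] yaw -12.83 F [-5.67  2.69 -5.16] T [0.44 1.34 0.1 ] w 0.161
tx,ty,tz [0.0008 0.0016 0.0075] spin 0.07
jig xy [ 0.0002 -0.0164] grasp z 0.0778 Fjig [-6.12  1.36] -5.16
```

>>> step_arm(
  increments=[
    {"tx":0,"ty":0,"tz":0.001,"spin":0,"claw":0},
    {"tx":0,"ty":0,"tz":0.002,"spin":0,"claw":0},
    {"tx":0,"ty":0,"tz":0.003,"spin":0,"claw":0},
    {"tx":0,"ty":0,"tz":0.003,"spin":0,"claw":0},
    {"tx":0,"ty":0,"tz":0.003,"spin":0,"claw":0},
    {"tx":0,"ty":0,"tz":0.003,"spin":0,"claw":0},
  ],
)

```text
time: 7.67
position: [0.5386, 0.0593, 0.2382]
tool_rot: [3.121, -0.351, -0.009]
ft_force: [-4.6, 2.0, -5.8]
grip_width: 0.158
```

Run:
```python
from go import *
jig(0.001,-.018,.0523+.018);injig()
```

```text
t7.67 tcp [0.5386 0.0593 0.2382] tilt [-0.0056  0.0001] yaw -12.84 F [-4.58  2.03 -5.83] T [0.38 1.26 0.05] w 0.158
tx,ty,tz [0.0007 0.0014 0.0044] spin 0.06
jig xy [ 0.0003 -0.0166] grasp z 0.0747 Fjig [-4.92  0.96] -5.83
```

>>> step_arm(
  increments=[
    {"tx":0,"ty":0,"tz":0.001,"spin":0,"claw":0},
    {"tx":0,"ty":0,"tz":0.002,"spin":0,"claw":0},
    {"tx":0,"ty":0,"tz":0.003,"spin":0,"claw":0},
    {"tx":0,"ty":0,"tz":0.004,"spin":0,"claw":0},
    {"tx":0,"ty":0,"tz":0.004,"spin":0,"claw":0},
    {"tx":0,"ty":0,"tz":0.004,"spin":0,"claw":0},
  ],
)

```text
time: 8.17
position: [0.5395, 0.0589, 0.2348]
tool_rot: [3.121, -0.352, -0.004]
ft_force: [-5.3, 1.0, -6.5]
grip_width: 0.158
```

Run:
```python
from go import *
jig(0.001,-.018,.0523+.018);injig()
```

```text
t8.17 tcp [0.5395 0.0589 0.2348] tilt [-0.0028 -0.0001] yaw -12.87 F [-5.34  0.97 -6.5 ] T [0.28 1.14 0.07] w 0.158
tx,ty,tz [-0.0002  0.0013  0.001 ] spin 0.03
jig xy [ 0.0012 -0.0167] grasp z 0.0713 Fjig [-5.42 -0.24] -6.50
```

>>> step_arm(
  increments=[
    {"tx":0,"ty":0,"tz":0.001,"spin":0,"claw":0},
    {"tx":0,"ty":0,"tz":0.0015,"spin":0,"claw":0},
    {"tx":0,"ty":0,"tz":0.0015,"spin":0,"claw":0},
    {"tx":0,"ty":0,"tz":0.0015,"spin":0,"claw":0},
    {"tx":0,"ty":0,"tz":0.0015,"spin":0,"claw":0},
  ],
)

```text
time: 8.58
position: [0.5399, 0.0589, 0.234]
tool_rot: [3.121, -0.352, -0.002]
ft_force: [-5.0, 1.0, -5.4]
grip_width: 0.161
```

Run:
```python
from go import *
injig()
```

```text
jig xy [ 0.0016 -0.0167] grasp z 0.0705 Fjig [-5.1  -0.17] -5.40
```

>>> step_arm(
  increments=[
    {"tx":0,"ty":0,"tz":0.001,"spin":0,"claw":0},
    {"tx":0,"ty":0,"tz":0.001,"spin":0,"claw":0},
    {"tx":-0.001,"ty":0,"tz":0.001,"spin":0,"claw":0},
    {"tx":-0.002,"ty":0,"tz":0.001,"spin":0,"claw":0},
    {"tx":-0.002,"ty":0,"tz":0.001,"spin":0,"claw":0},
    {"tx":-0.002,"ty":0,"tz":0.001,"spin":0,"claw":0},
  ],
)

```text
time: 9.08
position: [0.5388, 0.059, 0.2337]
tool_rot: [3.122, -0.353, 0.003]
ft_force: [-2.2, -0.1, -2.9]
grip_width: 0.154
```

Run:
```python
from go import *
jig(0.00,-.018,.0523+.018);injig()
```

```text
t9.08 tcp [0.5388 0.059  0.2337] tilt [ 0.0018 -0.0002] yaw -12.91 F [-2.2  -0.09 -2.89] T [0.07 0.63 0.07] w 0.154
tx,ty,tz [-0.0006  0.0012 -0.0001] spin -0.01
jig xy [ 0.0006 -0.0168] grasp z 0.0702 Fjig [-2.12 -0.57] -2.89
```

>>> step_arm(
  increments=[
    {"tx":-0.0005,"ty":0,"tz":0,"spin":0,"claw":0},
    {"tx":-0.001,"ty":0,"tz":0,"spin":0,"claw":0},
    {"tx":-0.0015,"ty":0,"tz":0,"spin":0,"claw":0},
    {"tx":-0.002,"ty":0,"tz":0,"spin":0,"claw":0},
    {"tx":-0.002,"ty":0,"tz":0,"spin":0,"claw":0},
    {"tx":-0.002,"ty":0,"tz":0,"spin":0,"claw":0},
  ],
)

```text
time: 9.58
position: [0.5369, 0.0595, 0.2337]
tool_rot: [-3.122, 0.353, -0.003]
ft_force: [2.1, -0.7, -3.0]
grip_width: 0.157
```

Run:
```python
from go import *
jig(0.00,-.018,.0523+.018);injig()
```

```text
t9.58 tcp [0.5369 0.0595 0.2337] tilt [ 0.0019 -0.0002] yaw -12.90 F [ 2.13 -0.69 -2.97] T [-0.11 -0.16 -0.05] w 0.157
tx,ty,tz [ 0.0014  0.0013 -0.0001] spin 0.00
jig xy [-0.0014 -0.0167] grasp z 0.0702 Fjig [ 2.23 -0.2 ] -2.97
```

>>> step_arm(
  increments=[
    {"tx":-0.0005,"ty":0,"tz":0,"spin":0,"claw":0},
    {"tx":-0.001,"ty":0,"tz":0,"spin":0,"claw":0},
    {"tx":-0.0015,"ty":0,"tz":0,"spin":0,"claw":0},
    {"tx":-0.0015,"ty":0,"tz":0,"spin":0,"claw":0},
    {"tx":-0.0015,"ty":0,"tz":0,"spin":0,"claw":0},
    {"tx":-0.0015,"ty":0,"tz":0,"spin":0,"claw":0},
  ],
)

```text
time: 10.08
position: [0.5361, 0.0596, 0.2338]
tool_rot: [-3.121, 0.353, -0.007]
ft_force: [6.2, -1.3, -5.0]
grip_width: 0.161
```

Run:
```python
from go import *
jig(0.00,-.018,.0523+.018);injig()
```

```text
t10.08 tcp [0.5361 0.0596 0.2338] tilt [ 0.0042 -0.0001] yaw -12.92 F [ 6.2  -1.27 -5.04] T [-0.3  -1.19 -0.03] w 0.161
tx,ty,tz [0.0022 0.0012 0.0001] spin -0.02
jig xy [-0.0022 -0.0168] grasp z 0.0703 Fjig [6.33 0.14] -5.04
```

Fence contact felt: the push had moved 0.8 of 1.5 mm and Fx rose to 6 N. I'll ease off slightly and slide along the fence towards the stop.

>>> step_arm(
  increments=[
    {"tx":0.0005,"ty":-0.002,"tz":0,"spin":0,"claw":0},
    {"tx":0.0005,"ty":-0.004,"tz":0,"spin":0,"claw":0},
    {"tx":0.0005,"ty":-0.007,"tz":0,"spin":0,"claw":0},
    {"tx":0.0005,"ty":-0.01,"tz":0,"spin":0,"claw":0},
    {"tx":0.0005,"ty":-0.013,"tz":0,"spin":0,"claw":0},
    {"tx":0.0005,"ty":-0.016,"tz":0,"spin":0,"claw":0},
    {"tx":0.0005,"ty":-0.016,"tz":0,"spin":0,"claw":0},
    {"tx":0.0005,"ty":-0.016,"tz":0,"spin":0,"claw":0},
  ],
)

```text
time: 10.75
position: [0.5395, 0.0718, 0.2339]
tool_rot: [3.115, -0.356, 0.002]
ft_force: [0.9, -8.9, 1.2]
grip_width: 0.159
```

Run:
```python
from m import *
from go import *
jig(0.00,-.018,.0523+.018);injig()
s=imaging.get_image("side");injig();x,y=225,215
cv2.imwrite("pics/a5.png",cv2.resize(s[225:325,235:335],(600,600),interpolation=cv2.INTER_CUBIC))
H=win(s,x,y,120,110).astype(int)
J=lambda p,z:(R2(JY).T@(onz("side",p,z)[:2]-J0)).round(4).tolist()
m=((H[...,0]>100)&(H[...,0]<130)&(H[...,1]>60)).astype(np.uint8);c=cv2.convexHull(big(m));q=back(cv2.approxPolyDP(c,.02*cv2.arcLength(c,True),True)[:,0],x,y)
for p in q: print(p.round(1).tolist(),"z.018",J(p,.018),"z.048",J(p,.048))
m=((H[...,0]>22)&(H[...,0]<35)&(H[...,1]>150)&(H[...,2]>120)).astype(np.uint8)
for c in cv2.findContours(m,0,1)[0]:
    if cv2.contourArea(c)>60:
        q=back(c[:,0],x,y);print("yellow",cv2.contourArea(c)/36,q.min(0).round(1),q.max(0).round(1),[J(p,.033) for p in back(cv2.boxPoints(cv2.minAreaRect(c)),x,y)])
```

```text
t10.75 tcp [0.5395 0.0718 0.2339] tilt [ 0.0004 -0.0061] yaw -13.03 F [ 0.92 -8.91  1.22] T [-2.04 -0.09 -0.03] w 0.159
tx,ty,tz [0.0017 0.0139 0.0002] spin -0.13
jig xy [-0.0016 -0.0041] grasp z 0.0704 Fjig [ 2.89 -8.48] 1.22
jig xy [-0.0016 -0.0041] grasp z 0.0704 Fjig [ 3.35 -8.93] 1.43
[297.8, 274.1] z.018 [-0.0214, -0.0466] z.048 [-0.0508, -0.0166]
[279.8, 288.2] z.018 [-0.0275, 0.0193] z.048 [-0.0566, 0.0461]
[261.1, 277.6] z.018 [0.0346, 0.0183] z.048 [0.0026, 0.0451]
[262.6, 273.1] z.018 [0.0451, 0.0036] z.048 [0.0125, 0.0312]
[297.1, 271.2] z.018 [-0.0123, -0.054] z.048 [-0.0421, -0.0237]
```

View pics/a5.png

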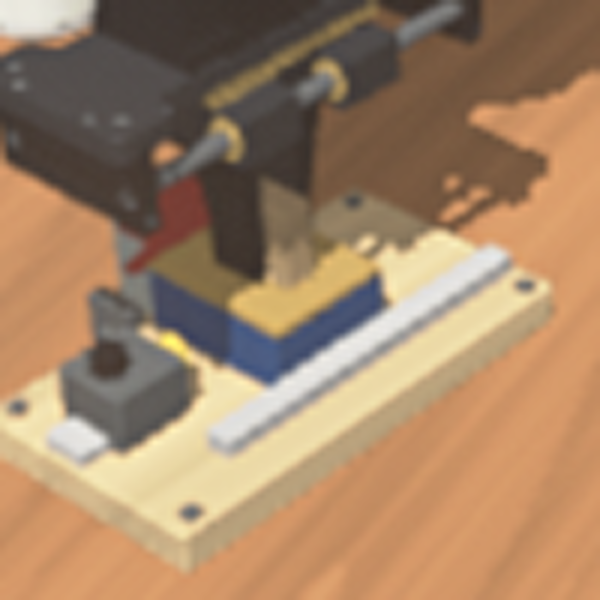

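The block sits under the red nose, flush along the fence (lower corner (272,380)), with the yellow plunger at (175,345) still clear. I'll slide on, stopping short of the expected contact.

>>> step_arm(
  increments=[
    {"tx":0,"ty":-0.002,"tz":0,"spin":0,"claw":0},
    {"tx":0,"ty":-0.004,"tz":0,"spin":0,"claw":0},
    {"tx":0,"ty":-0.006,"tz":0,"spin":0,"claw":0},
    {"tx":0,"ty":-0.008,"tz":0,"spin":0,"claw":0},
    {"tx":0,"ty":-0.01,"tz":0,"spin":0,"claw":0},
    {"tx":0,"ty":-0.012,"tz":0,"spin":0,"claw":0},
    {"tx":0,"ty":-0.012,"tz":0,"spin":0,"claw":0},
    {"tx":0,"ty":-0.012,"tz":0,"spin":0,"claw":0},
  ],
)

```text
time: 11.47
position: [0.5421, 0.0831, 0.2339]
tool_rot: [3.115, -0.357, 0.001]
ft_force: [0.8, -10.3, 2.8]
grip_width: 0.157
```

```bash
cat >> go.py <<'E'
def tip():
    st=get_state();R=Ro.from_rotvec(st["tool_rot"]).as_matrix();g=st["position"]+R[:,2]*.1635
    p=R2(JY).T@(g[:2]-J0);f=R2(JY).T@st["ft_force"][:2];tl=R2(JY).T@R[:2,2]
    print("t%.2f grasp jig"%st["time"],p.round(4),"z %.4f"%g[2],"Fjig",f.round(2),"Fz %.2f"%st["ft_force"][2],"tilt",tl.round(4),"yaw-J %.2f"%(np.degrees(np.arctan2(R[1,0],R[0,0]))-JY))
E
python3 - <<'E'
from m import *
from go import *
tip()
s=imaging.get_image("side");tip()
cv2.imwrite("pics/a6.png",s)
H=cv2.cvtColor(s,cv2.COLOR_BGR2HSV)[276:292,255:275]
print(H[...,0]*(H[...,1]>110));print(H[...,1])
E
```

```text
t11.47 grasp jig [-0.0013  0.0064] z 0.0704 Fjig [ 3.12 -9.9 ] Fz 2.84 tilt [ 0.0015 -0.0066] yaw-J -0.16
t11.52 grasp jig [-0.0013  0.0064] z 0.0704 Fjig [ 3.3  -9.44] Fz 2.26 tilt [ 0.0015 -0.0065] yaw-J -0.16
[[  0   0   0   0   0   0   0   0   0   0   0  20  19  19  20  19  19  19
   20  20]
 [  0   0   0   0   0   0   0   0   0   0   0   0   0  19  20  19  20  20
   20  20]
 [  0   0   0   0   0   0   0   0   0   0   0   0   0   0  19  19  20  20
   20  20]
 [  0   0   0   0   0   0   0   0   0   0   0   0   0   0   0  19  20  20
   20  21]
 [  0   0   0   0   0   0   0   0   0   0   0   0   0   0   0   0   0  19
   20  20]
 [  0   0   0   0   0   0   0  23  23   0   0   0   0   0   0   0   0   0
    0  19]
 [  0   0   0   0   0   0   0   0  23  23   0   0   0   0   0   0 110   0
    0   0]
 [  0   0   0   0   0   0   0   0   0   0  23   0   0   0   0   0   0   0
  111 111]
 [  0   0   0   0   0   0   0   0   0   0   0   0   0   0   0   0   0   0
    0 111]
 [  0   0   0   0   0   0   0   0   0   0   0   0   0   0   0   0   0   0
    0   0]
 [  0   0   0   0   0   0   0   0   0 
[... 1133 characters left out ...]
 106 110
  116 112]
 [ 64  27   9   6   6   6   4   2   0  35 102  89  42  74  91 106 104 104
  106 112]
 [ 84  32  11   6   6   8   4   4   2   4  52  66  27  74  95 105 104 104
  104 105]
 [ 55  17   8   8   8   8   6   6   7  10  33  36  26  76 104 112 106 105
  106 106]
 [ 27  11   6   8   8  10   9   9  15  16  16  40  34  19  73 108 115 109
  109 108]
 [ 11   8   6   8  11  11  12  19  16  17  19  62  81  74  51  15  75 107
  116 113]
 [  8   8   6  11  12  18  19  16  19  16  19  60  87  89  80  73  51  13
   79 115]
 [  8   9   9  15  19  16  19  19  19  16  17  54  84  90  82  72  74  73
   41  48]
 [ 11  17  18  19  19  16  19  16  19  14   9  55  87  83  68  67  66  71
   76  57]]
```

```bash
cat >> go.py <<'E'
def avg(n=6):
    F=[]
    for i in range(n):
        imaging.get_image("side");F.append(get_state()["ft_force"])
    F=np.array(F);f=F[:,:2]@R2(JY);print("avg Fjig",f.mean(0).round(2),"+-",(f.std(0)/n**.5).round(2),"Fz %.2f"%F[:,2].mean());tip()
E
python3 - <<'E'
from go import *
avg()
for y in (.0344,.0415): 
    p=J0+R2(JY)@[0,y]; print(y,proj("side",[*p,.033]).round(1),proj("side",[*p,.041]).round(1))
E
```

```text
avg Fjig [ 3.08 -9.72] +- [0.17 0.21] Fz 2.15
t11.82 grasp jig [-0.0013  0.0064] z 0.0704 Fjig [ 3.26 -9.11] Fz 2.44 tilt [ 0.0016 -0.0065] yaw-J -0.16
0.0344 [265.9 281.3] [265.6 278.4]
0.0415 [263.6 282.7] [263.3 279.8]
```

>>> step_arm(
  increments=[
    {"tx":0,"ty":-0.001,"tz":0,"spin":0,"claw":0},
    {"tx":0,"ty":-0.002,"tz":0,"spin":0,"claw":0},
    {"tx":0,"ty":-0.003,"tz":0,"spin":0,"claw":0},
    {"tx":0,"ty":-0.004,"tz":0,"spin":0,"claw":0},
    {"tx":0,"ty":-0.004,"tz":0,"spin":0,"claw":0},
  ],
)

```text
time: 12.23
position: [0.543, 0.0867, 0.2339]
tool_rot: [3.114, -0.357, 0.001]
ft_force: [-0.2, -10.5, 3.1]
grip_width: 0.159
```

Run:
```python
from go import *
avg()
```

```text
avg Fjig [  2.4  -10.43] +- [0.19 0.09] Fz 3.08
t12.53 grasp jig [-0.0013  0.0099] z 0.0704 Fjig [  2.33 -10.44] Fz 3.89 tilt [ 0.0014 -0.0072] yaw-J -0.18
```

>>> step_arm(
  increments=[
    {"tx":0,"ty":-0.001,"tz":0,"spin":0,"claw":0},
    {"tx":0,"ty":-0.002,"tz":0,"spin":0,"claw":0},
    {"tx":0,"ty":-0.003,"tz":0,"spin":0,"claw":0},
    {"tx":0,"ty":-0.003,"tz":0,"spin":0,"claw":0},
    {"tx":0,"ty":-0.003,"tz":0,"spin":0,"claw":0},
  ],
)

```text
time: 12.95
position: [0.5437, 0.0896, 0.234]
tool_rot: [3.114, -0.357, 0.001]
ft_force: [0.9, -11.1, 2.8]
grip_width: 0.161
```

Run:
```python
from go import *
avg()
```

```text
avg Fjig [  2.47 -10.71] +- [0.33 0.28] Fz 3.20
t13.25 grasp jig [-0.0013  0.0129] z 0.0704 Fjig [  2.1 -11.3] Fz 2.85 tilt [ 0.0014 -0.0072] yaw-J -0.18
```

>>> step_arm(
  increments=[
    {"tx":0,"ty":-0.001,"tz":0,"spin":0,"claw":0},
    {"tx":0,"ty":-0.002,"tz":0,"spin":0,"claw":0},
    {"tx":0,"ty":-0.002,"tz":0,"spin":0,"claw":0},
    {"tx":0,"ty":-0.002,"tz":0,"spin":0,"claw":0},
  ],
)

```text
time: 13.58
position: [0.5442, 0.0914, 0.2339]
tool_rot: [3.114, -0.357, 0.001]
ft_force: [-0.3, -11.3, 3.0]
grip_width: 0.159
```

Run:
```python
from go import *
avg()
```

```text
avg Fjig [  2.12 -10.51] +- [0.16 0.21] Fz 3.31
t13.88 grasp jig [-0.0012  0.0148] z 0.0704 Fjig [  1.64 -10.65] Fz 3.12 tilt [ 0.0013 -0.0073] yaw-J -0.18
```

>>> step_arm(
  increments=[
    {"tx":0,"ty":-0.001,"tz":0,"spin":0,"claw":0},
    {"tx":0,"ty":-0.002,"tz":0,"spin":0,"claw":0},
    {"tx":0,"ty":-0.002,"tz":0,"spin":0,"claw":0},
    {"tx":0,"ty":-0.002,"tz":0,"spin":0,"claw":0},
  ],
)

```text
time: 14.22
position: [0.5445, 0.0925, 0.234]
tool_rot: [3.112, -0.358, -0.0]
ft_force: [-1.2, -12.3, 4.2]
grip_width: 0.157
```

Run:
```python
from go import *
avg()
```

```text
avg Fjig [  2.04 -12.73] +- [0.23 0.17] Fz 4.82
t14.52 grasp jig [-0.0012  0.0157] z 0.0705 Fjig [  1.83 -13.5 ] Fz 4.80 tilt [ 0.001 -0.009] yaw-J -0.21
```

Contact felt: force rose 2.2 N and movement fell behind, at grasp y ≈ 0.015. I'll press on about 3.5–4 mm more.

>>> step_arm(
  increments=[
    {"tx":0,"ty":-0.001,"tz":0,"spin":0,"claw":0},
    {"tx":0,"ty":-0.002,"tz":0,"spin":0,"claw":0},
    {"tx":0,"ty":-0.002,"tz":0,"spin":0,"claw":0},
    {"tx":0,"ty":-0.002,"tz":0,"spin":0,"claw":0},
  ],
)

```text
time: 14.85
position: [0.5449, 0.0941, 0.234]
tool_rot: [3.111, -0.358, -0.0]
ft_force: [-1.1, -13.7, 6.0]
grip_width: 0.157
```

Run:
```python
from go import *
avg()
```

```text
avg Fjig [  1.76 -13.59] +- [0.13 0.19] Fz 5.83
t15.15 grasp jig [-0.0012  0.0172] z 0.0705 Fjig [  1.42 -14.51] Fz 6.02 tilt [ 0.0007 -0.0097] yaw-J -0.23
```

>>> step_arm(
  increments=[
    {"tx":0,"ty":-0.001,"tz":0,"spin":0,"claw":0},
    {"tx":0,"ty":-0.002,"tz":0,"spin":0,"claw":0},
    {"tx":0,"ty":-0.002,"tz":0,"spin":0,"claw":0},
    {"tx":0,"ty":-0.002,"tz":0,"spin":0,"claw":0},
  ],
)

```text
time: 15.48
position: [0.5453, 0.0957, 0.234]
tool_rot: [3.11, -0.358, -0.001]
ft_force: [-1.6, -13.5, 6.4]
grip_width: 0.153
```

Run:
```python
from go import *
avg()
```

```text
avg Fjig [  1.19 -14.49] +- [0.17 0.1 ] Fz 6.13
t15.78 grasp jig [-0.0012  0.0186] z 0.0705 Fjig [  0.46 -14.93] Fz 6.66 tilt [ 0.0005 -0.0106] yaw-J -0.24
```

About 3.6 mm in (+3.9 N in total since contact). Before letting go I'll unload the arm's spring so the release doesn't push the block.

>>> step_arm(
  increments=[
    {"tx":0,"ty":0.001,"tz":0,"spin":0,"claw":0},
    {"tx":0,"ty":0.002,"tz":0,"spin":0,"claw":0},
    {"tx":0,"ty":0.003,"tz":-0.0005,"spin":0,"claw":0},
    {"tx":0,"ty":0.004,"tz":-0.0005,"spin":0,"claw":0},
    {"tx":0,"ty":0.004,"tz":-0.0005,"spin":0,"claw":0},
  ],
)

```text
time: 16.2
position: [0.5447, 0.0945, 0.234]
tool_rot: [3.116, -0.356, 0.002]
ft_force: [2.6, -7.2, -2.1]
grip_width: 0.163
```

Run:
```python
from go import *
avg(4)
```

```text
avg Fjig [ 4.47 -6.85] +- [0.11 0.17] Fz -2.23
t16.40 grasp jig [-0.0013  0.0184] z 0.0705 Fjig [ 4.61 -7.39] Fz -2.19 tilt [ 0.0019 -0.0048] yaw-J -0.13
```

>>> step_arm(
  increments=[
    {"tx":0.0005,"ty":0.001,"tz":0,"spin":0,"claw":0},
    {"tx":0.0005,"ty":0.002,"tz":0,"spin":0,"claw":0},
    {"tx":0.0005,"ty":0.0025,"tz":0,"spin":0,"claw":0},
    {"tx":0.0005,"ty":0.0025,"tz":0,"spin":0,"claw":0},
    {"tx":0.0005,"ty":0.0025,"tz":0,"spin":0,"claw":0},
  ],
)

```text
time: 16.82
position: [0.5445, 0.0939, 0.2339]
tool_rot: [3.12, -0.354, 0.003]
ft_force: [3.0, -4.8, -3.2]
grip_width: 0.156
```

Run:
```python
from go import *
avg(4)
```

```text
avg Fjig [ 4.28 -4.41] +- [0.23 0.16] Fz -3.41
t17.02 grasp jig [-0.0014  0.0182] z 0.0704 Fjig [ 4.04 -4.68] Fz -2.84 tilt [ 0.0017 -0.0018] yaw-J -0.06
```

>>> step_arm(
  increments=[
    {"tx":0.001,"ty":0.001,"tz":0,"spin":0,"claw":0},
    {"tx":0.001,"ty":0.002,"tz":0,"spin":0,"claw":0},
    {"tx":0.001,"ty":0.002,"tz":0,"spin":0,"claw":0},
    {"tx":0.001,"ty":0.002,"tz":0,"spin":0,"claw":0},
  ],
)

```text
time: 17.35
position: [0.5447, 0.0933, 0.2338]
tool_rot: [-3.122, 0.352, -0.001]
ft_force: [3.5, -3.0, -4.4]
grip_width: 0.158
```

Run:
```python
from go import *
avg(4)
```

```text
avg Fjig [ 3.67 -1.54] +- [0.37 0.19] Fz -4.09
t17.55 grasp jig [-0.0013  0.018 ] z 0.0703 Fjig [ 3.82 -1.63] Fz -4.03 tilt [0.0006 0.0002] yaw-J 0.02
```

>>> step_arm(
  increments=[
    {"tx":0,"ty":0,"tz":0,"spin":0,"claw":0.4},
    {"tx":0,"ty":0,"tz":0,"spin":0,"claw":0.4},
    {"tx":0,"ty":0,"tz":0,"spin":0,"claw":0.4},
    {"tx":0,"ty":0,"tz":0,"spin":0,"claw":0.4},
    {"tx":0,"ty":0,"tz":0,"spin":0,"claw":0.4},
    {"tx":0,"ty":0,"tz":0,"spin":0,"claw":0.4},
  ],
)

```text
time: 18.05
position: [0.5444, 0.0935, 0.2338]
tool_rot: [-3.122, 0.352, 0.0]
ft_force: [-0.7, -1.2, 0.8]
grip_width: 0.393
```

Run:
```python
from go import *
avg(2);print(get_state()["grip_width"])
```

```text
avg Fjig [0.2  0.21] +- [0.03 0.17] Fz 0.19
t18.15 grasp jig [-0.0016  0.0179] z 0.0703 Fjig [ 0.24 -0.03] Fz 0.13 tilt [-0.0001 -0.0001] yaw-J 0.02
0.3952625714428424
```

The gripper is open and the wrist force is about zero. I'll rise straight up and away so both cameras can see.

>>> step_arm(
  increments=[
    {"tx":0,"ty":0,"tz":-0.015,"spin":0,"claw":0.4},
    {"tx":0,"ty":0,"tz":-0.04,"spin":0,"claw":0.4},
    {"tx":0,"ty":0,"tz":-0.08,"spin":0,"claw":0.4},
    {"tx":0,"ty":0,"tz":-0.12,"spin":0,"claw":0.4},
    {"tx":0,"ty":0.03,"tz":-0.15,"spin":0,"claw":0.4},
    {"tx":0,"ty":0.07,"tz":-0.15,"spin":0,"claw":0.4},
    {"tx":0,"ty":0.11,"tz":-0.15,"spin":0,"claw":0.4},
    {"tx":0,"ty":0.15,"tz":-0.15,"spin":0,"claw":0.4},
  ],
)

```text
time: 18.82
position: [0.5105, -0.0542, 0.3848]
tool_rot: [3.121, -0.351, 0.003]
ft_force: [0.1, -0.3, -0.8]
grip_width: 0.401
```

>>> step_arm(
  increments=[
    {"tx":-0.01,"ty":0.04,"tz":0,"spin":0,"claw":0.4},
    {"tx":-0.02,"ty":0.08,"tz":0,"spin":0,"claw":0.4},
    {"tx":-0.03,"ty":0.12,"tz":0,"spin":0,"claw":0.4},
    {"tx":-0.04,"ty":0.15,"tz":0,"spin":0,"claw":0.4},
    {"tx":-0.04,"ty":0.15,"tz":0,"spin":0,"claw":0.4},
    {"tx":-0.04,"ty":0.15,"tz":0,"spin":0,"claw":0.4},
  ],
)

```text
time: 19.32
position: [0.4375, -0.1921, 0.3838]
tool_rot: [3.121, -0.36, 0.0]
ft_force: [0.4, 0.9, 0.4]
grip_width: 0.403
```

Run:
```python
from m import *
from go import *
s=imaging.get_image("side");t=imaging.get_image("top");cv2.imwrite("pics/s9.png",s);cv2.imwrite("pics/t9.png",t)
f=lambda i,x,y,w,h:cv2.resize(i[y:y+h,x:x+w],(400,400),interpolation=cv2.INTER_CUBIC)
cv2.imwrite("pics/a9.png",np.hstack([f(s,235,230,100,100),f(t,230,200,95,95)]))
x,y=225,215;H=win(t,x,y,110,70).astype(int)
m=((H[...,0]>=18)&(H[...,0]<26)&(H[...,1]>135)&(H[...,2]>80)).astype(np.uint8);c=big(cv2.morphologyEx(m,cv2.MORPH_CLOSE,np.ones((25,25))))
q=back(cv2.boxPoints(cv2.minAreaRect(c)),x,y)
X=np.array([R2(JY).T@(onz("top",p,.048)[:2]-J0) for p in q]);print("brass jig",X.round(4).tolist(),"mid",X.mean(0).round(4))
for i in range(4):
    d=X[i]-X[i-1];print(np.linalg.norm(d).round(4),np.degrees(np.arctan2(d[1],d[0])).round(2))
```

```text
brass jig [[-0.0338, 0.0487], [0.0354, 0.0487], [0.0341, -0.011], [-0.035, -0.0106]] mid [0.0002 0.019 ]
0.0593 88.9
0.0692 0.01
0.0597 -91.16
0.0691 179.65
```

View pics/a9.png

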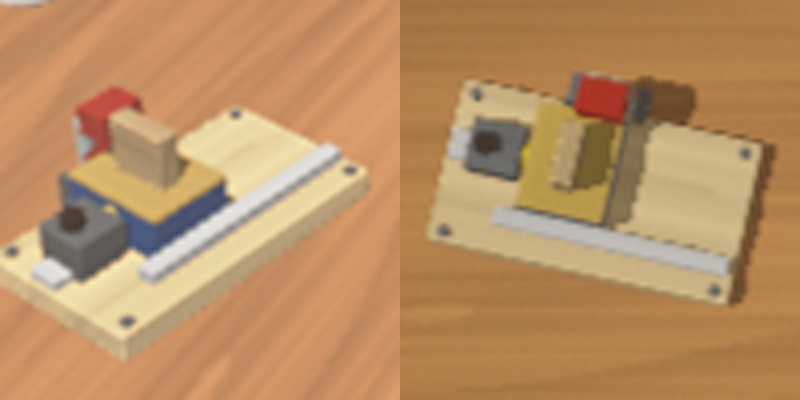

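The final picture shows the block flush along the fence (side crop (150,245)), the red nose bearing on its far edge, and the yellow plunger partly pressed between block and carriage. From above, the brass top is square to the jig to within about 1°. I'll hand in.

```bash
python3 -c "
from bench import workorder,get_state
print(get_state()['time'],workorder.close_job())"
```

```text
the job is handed in; nothing more can be done
19.4167 None
```

The blue block is loaded in the jig: flat on the bed, against the fence, under the red finger, with the plunger pressed in. I handed it in at 19.4 s with the gripper open and well clear. No verdict was reported.

**How it went:**
1. I gripped the block by its rib and pushed the finger back with about 7–8 N.
2. I lowered the block inside the fence and eased it against the fence until I felt contact.
3. I slid it along until the plunger could be felt and pressed about 3–3.5 mm further. Then I took the load off the arm before opening the gripper.

**Last checks:**
- **Fit:** the top view puts the block's middle at jig x ≈ 0.2 mm, square to about 1° or better. The robot's height reading put it on the bed, and the picture shows the nose bearing on the block's edge.
- **Wrist force:** about zero after letting go.
- **Plunger force:** I estimate 2–3 N, but could not measure it directly. It comes from how far the block moved after contact and the rise in push force.

**Disagreements and slips:**
- My camera-based jig position was about 1.5–2.5 mm off in x compared with what I felt at the fence and finger, so I went by touch.
- The gripper reading slipped back about 0.6 mm while I unloaded the arm, so the plunger may be nearer 2–3 mm in than the halfway 4 mm. That is still within the force band.
- The arm tool refused one move because a key was missing. Nothing moved.

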